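# Set and lock the carriage of a key-cutting machine

### The job

Set up the key-cutting machine: first put every big brass key blank lying around the carriage stop into the wooden tray, then crank the handwheel until the carriage's blue pointer stands on the red mark of the scale. Next fit the spanner on the brass lower nut of the carriage stop so that the yellow post holds its handle, and with the lower nut held there (it must not turn out of its setting) turn the steel jam nut above it clockwise until it comes to its stop. Then swing the hold-down hook fully down into its red catch and lay the spanner flat back on its black mat; do not disturb the other things on the bench.

Things in the scene. Friction and masses are not known exactly. Their poses are not given: they have to be found in the camera images.
- blank1: Brass key blank (one to three are present), 116 mm long along x, flat, 80 g. Round bow (44 mm disc, 10 mm thick) centred at x = -38 mm; shank 12 mm in diameter from x = -22 to +56 mm; bit 10 mm thick at x = 34 to 52 mm, out to y = +24 mm. Origin on the shank's line at the underside; grip across the shank at x = +5 mm.
- blank2: A second key blank, as blank1; may be absent (None).
- blank3: A third key blank, as blank1; may be absent (None).
- tray: Open wooden tray fixed to the bench, 147 (x) by 210 (y) by 26 mm high, walls and floor 6 mm thick. Origin under its centre. A blank laid along the tray's x axis fits with some 9 mm to spare at each end.
- mat: Black rubber mat fixed to the bench, 90 (x) by 230 (y) by 4 mm, the spanner's place. Origin under its centre.
- spanner: Open-ended steel spanner, 14 mm thick, 350 g, 213 mm long along x. Origin at the underside below the grip point, near its centre of mass: handle 20 mm wide from x = -110 to +36 mm, then the head, 70 mm wide. The jaw opens to +x: gap 44 mm wide, jaw centre at x = +75 mm, bottom of the gap at x = +50 mm, flared tips end at x = +104 mm.
- spanner_jaw (a point): Centre of the spanner's jaw at its underside; it belongs on the axis of the lower nut.
- stop: Carriage stop: dark steel plate fixed to the bench, 230 (x) by 70 by 20 mm high, origin under its centre. Screw with both nuts at x = +75 mm, y = 0, top 86 mm above the bench. Yellow post (16 mm thick, 26 mm above the plate) at x = -100, y = +24 mm. The spanner lies on the plate, handle from the nut to -x, on the post's -y side; turned clockwise it bears on the post after a few degrees.
- lower_mid (a point): Centre of the lower nut's underside, 20.5 mm above the bench; turns with it. Brass hexagon 40 mm across flats, 16 mm high, two flats facing +y and -y, so a jaw slides on along x, with up to 0.17 rad of play. At the start its x lies within 0.05 rad of the stop's. It turns stiffly (0.2 N m) and the jam nut drags it round unless it is held.
- lower_rim (a point): Point on the rim of the lower nut, 22.5 mm from its axis: shows whether the nut has turned (its setting is lost beyond 9.5 mm, about 0.42 rad).
- jam_mid (a point): Centre of the jam nut, on the screw's axis, 51.5 mm above the bench; turns with it. Steel hexagon, 34 mm across flats, 22 mm high, a small red dash on its top towards its +x; two flats face +y and -y, the others follow at 60 degree steps. Grip it across flats from above.
- jam_nut (a joint): Turn of the jam nut relative to the lower nut, rad: grows clockwise seen from above, against 0.5 N m of friction; a firm stop at 2.6 (tight; 2.45 and more counts), 0.4 to 1.2 at the start.
- machine: Grey carriage machine fixed to the bench, bed 260 (x) by 400 (y) by 30 mm high, origin under its centre. Gearbox with the handwheel at its -y end, the carriage, which slides along y, with the white scale before it, a rear housing 55 mm high at x = +60 to +130 mm, and near +y the hold-down hook with its red catch.
- wheel_axis (a point): On the handwheel's vertical axis, 118 mm above the bench, 3 mm below the height of wheel_grip.
- wheel_grip (a point): On the wheel's upright black grip (22 mm thick, 50 mm high, spins freely), 22 mm below its top, 45 mm from the wheel's axis. The wheel lies flat, 116 mm across, top 93 mm above the bench. A full turn clockwise seen from above moves the carriage 12 mm towards the machine's +y, counter-clockwise back; it stays where it is left.
- pointer (a point): Tip of the blue pointer of the carriage, above the scale. Moves along the machine's y.
- mark: The red mark on the scale; the pointer belongs on it: same y in the mark's frame, whose axes are those of the machine. 15 to 37 mm from the pointer, towards +y, at the start.
- hook_handle (a point): Middle of the free part of the hook's handle: a red round pin, 14 mm thick, 46 mm free, level along the machine's y at any opening, 85 mm from the hinge axis. Grip it from above, fingers closing along the machine's x. With the hook closed it is 76 mm above the bench.
- hook_hinge (a point): On the hinge axis of the hold-down hook, which runs along the machine's y; 76 mm above the bench.
- hook (a joint): Opening of the hook, rad: 0 = lying level in its red catch, towards the machine's +x; grows as it swings up and over towards -x; stays where it is left (stiff hinge, 0.14 N m).
- oil: Bystander: amber oil bottle, 48 mm thick, 120 mm high.
- padlock: Bystander: brass padlock lying flat, 50 by 60 by 24 mm with a steel shackle.
- tin: Bystander: tin, 66 mm thick, 80 mm high.

How it is judged:
By the outcome, as a careful person would: the job done as asked, in the order asked, and still so for the second after the job is handed in, with the robot touching nothing.
Of blank1, blank2, blank3 only 1 to 3 are there at a start; the rules pass over those that are not, and their reading is None.
At some moment in a run one of blank1, blank2, blank3 may be knocked a few centimetres aside while the robot is not near it.
Once in a run the grip may slacken for a moment while it holds something.
It also fails if it takes over 210 s, if anything falls off the work surface, if the arm or the gripper's body presses on something with over 40 N, if the wrist force passes 120 N, or if a joint passes its speed limit or range.

### The arm

A 7-joint arm with a two-finger parallel gripper is mounted at the origin on the work surface. World frame = base frame: x ahead of the robot, y to its left, z up, the work surface at z = 0. Lengths are in m, angles in rad, forces in N, time in s.
With the tool pointing down it reaches from about 0.425 to 0.925 m from the base axis. Payload 6.8 kg.
Tool frame: the origin (TCP) lies between the finger pads; the fingertips stand 11 mm ahead of it and the grasp point (between the pads) lies 8 mm behind it; z points along the fingers, y is the line along which they close (so a half turn about z gives the same grasp; the last joint's range is limited). The gripper opens to 85 mm and grips with 20 to 120 N. Pads are 22 mm wide; open, the fingers measure 114 mm over their backs; the gripper's body (76 mm by 85 mm) begins 54 mm behind the grasp point. The pads swing forward as they close: fully open they stand 13 mm farther back than shut.
Start: joints at [-1.336, 0.477, 0.022, 1.555, -0.011, 1.109, -0.083], TCP at [0.227, 0.636, 0.242] pointing down, gripper open.
Joint ranges: [-2.96, 2.96], [-0.34, 2.1], [-1.41, 1.46], [0.24, 2.44], [-1.37, 4.51], [0.17, 1.92], [-2.96, 2.96]. Speed limits (rad/s): [2.39, 2.39, 3.14, 3.14, 3.14, 3.14, 3.14].

### API

Orientations are given as a unit quaternion [w, x, y, z].
In Python, from cell import env, optics gives the robot as it stands (env), with the cameras (optics). Calls block until the motion is done:
- env.reach(position, orientation): joint-space move of the TCP to a pose.
- env.movel(position, velocity=0.15, rot=None, stop_force=None): straight line of the TCP; rot=None keeps the orientation; velocity is the mean speed in m/s. With stop_force (N) it stops when the force on the tool has changed by that much, and returns True; else False.
- env.goto_joints(angles): joint-space move.
- env.grip(opening, f_grip=None): finger opening in m; f_grip is the grip in N (None keeps the last); returns when the fingers have stopped.
- env.dwell(seconds).
- env.inverse_kinematics(position, orientation): joint angles nearest the present ones, or None.
- optics.camera(name): name is "scene" or "top" or "wrist"; returns the picture (400x640x3 uint8, blue, green, red); there is no depth.
- optics.calibration(name): a dict with "fx", "fy", "cx", "cy" (pixels), "rvec" (rotation vector, rad) and "tvec" (3), from world to camera coordinates, as OpenCV has them. Camera axes: x right, y down, z forward; pixel columns grow to the right and rows downward; lengths in m; the calibration is good to about 2 mm. The wrist camera is an equidistant fisheye: a pixel r from the principal point sees the ray r / f radians off the axis. A picture is of the moment at which its call begins: read the wrist's pose just before it. calibration takes no time and is no camera call; for the wrist camera it gives the pose at the moment of the call.
A pose or a line that the arm cannot do raises env.PlanningError and nothing moves.
- env.job_done(): hands the job in; it is judged then, once.
Readings, each from a call of its own:
- env.get_time(): time.
- env.get_qpos(): joint angles.
- env.get_joint_velocities(): joint speeds.
- env.get_joint_torque(): joint torques, N m.
- env.get_tcp_pos(): TCP position.
- env.get_orientation(): TCP orientation.
- env.get_force(): force on the tool from outside, world axes, zero at the start.
- env.get_torque(): the same for the moment, N m.
- env.get_opening(): finger opening in m.
- env.get_gripper_force(): force on a finger pad.
Only numpy, scipy, OpenCV 4.12 (cv2) and the standard library are available. Lean on these libraries where they do the work, as an engineer would, in place of code of your own. Each camera call takes 0.05 s, during which the arm holds its last target. There are 200 camera calls.

## Working session

There is one attempt and no reset: what is moved stays moved. The work goes in short steps, each a Python script; the robot and the scene stay as the last script left them, time stands still between calls to the robot, and variables do not carry over. Pictures are saved under pics/ and viewed, at most 14 in all, crops included, and the job is handed in when it is done.

```bash
ls; mkdir -p pics; python3 - <<'E'
from cell import env, optics
import cv2,numpy as np
for n in("scene","top"):
    im=optics.camera(n); cv2.imwrite(f"pics/{n}0.png",im)
    c=optics.calibration(n); R=cv2.Rodrigues(np.array(c["rvec"]))[0]; print(n,c,-R.T@np.array(c["tvec"]))
print(env.get_time(),env.get_tcp_pos(),env.get_orientation())
E
```

```text
cell.py
pics
scene {'fx': 450.8287897482638, 'fy': 450.8287897482638, 'cx': 324.0905379247157, 'cy': 205.09203778945687, 'rvec': array([ 2.18944422,  0.80903661, -0.35971212]), 'tvec': array([-0.48283603, -0.17894342,  1.65927702])} [ 1.2453762  -0.71080484  0.98089051]
top {'fx': 370.6536693046959, 'fy': 370.6536693046959, 'cx': 324.0805295282168, 'cy': 198.5155383783974, 'rvec': array([ 2.20257778, -2.15368514,  0.10426965]), 'tvec': array([0.01538982, 0.62331365, 1.17527529])} [0.5148741  0.03525698 1.22625053]
0.1 [0.22670811 0.63526506 0.24143122] [-8.80262295e-05  1.70526182e-01  9.85352819e-01 -7.97309955e-04]
```

View pics/scene0.png

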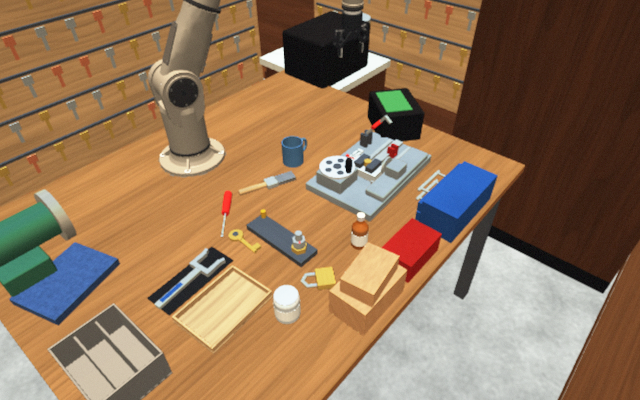

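View pics/top0.png

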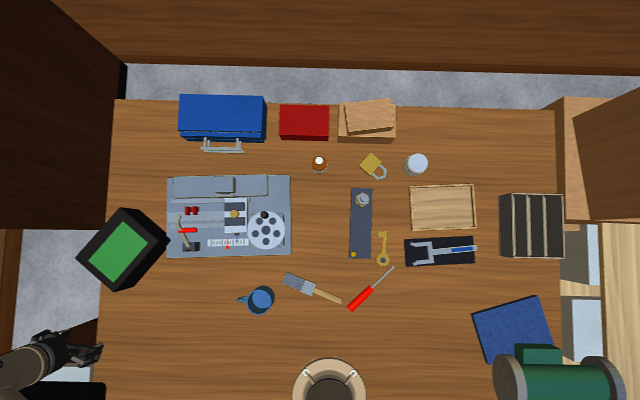

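The scene view shows one key blank at (243,239), between the spanner mat and the stop. The top view shows these things:
- Blank at (382,248).
- Stop from (354,258) to (362,190), with its nut at (362,199).
- Spanner at (440,252), jaw towards the left.
- Tray at (442,207).
- Machine at (228,217), wheel at (265,230), hook pin at (187,230), red catch at (191,210).

Next, wrist views from close up.

```bash
cat > h.py <<'E'
from cell import env, optics
import cv2,numpy as np
from numpy import cos,sin,pi
from scipy.optimize import least_squares
def snap(n,f=None):
    c=optics.calibration(n); im=optics.camera(n); c["fish"]=n=="wrist"
    if f: cv2.imwrite("pics/"+f,im)
    return im,c
def RT(c): return cv2.Rodrigues(np.array(c["rvec"]))[0],np.array(c["tvec"])
def proj(c,P):
    P=np.atleast_2d(P).astype(float); R,t=RT(c); p=P@R.T+t
    if c["fish"]:
        r=np.hypot(p[:,0],p[:,1])+1e-12; th=np.arctan2(r,p[:,2]); u=p[:,:2]/r[:,None]*th[:,None]
    else: u=p[:,:2]/p[:,2:]
    return u*[c["fx"],c["fy"]]+[c["cx"],c["cy"]]
def ray(c,uv):
    R,t=RT(c); d=(np.array(uv,float)-[c["cx"],c["cy"]])/[c["fx"],c["fy"]]
    if c["fish"]:
        r=np.hypot(*d)+1e-12; v=np.r_[d/r*sin(r),cos(r)]
    else: v=np.r_[d,1]
    v=R.T@v; return -R.T@t,v/np.linalg.norm(v)
def atz(c,uv,z):
    o,v=ray(c,uv); return o+v*(z-o[2])/v[2]
def tri(obs):  # [(cal,uv),...] -> point, residual px
    A=np.zeros((3,3));b=np.zeros(3)
    for c,uv in obs:
        o,v=ray(c,uv); M=np.eye(3)-np.outer(v,v); A+=M;b+=M@o
    P=np.linalg.solve(A,b); return P,[float(np.hypot(*(proj(c,P)[0]-uv)).round(1)) for c,uv in obs]
def q(th):  # tool down, closing line (tool y) at world angle th
    a=(th+pi/2)/2; return np.array([0,cos(a),sin(a),0])
def yaw():  # world angle of the closing line
    w,x,y,z=env.get_orientation(); return 2*np.arctan2(y,x)-pi/2
def near(th,ref): # th mod pi nearest ref
    return th+pi*np.round((ref-th)/pi)
E
python3 - <<'E'
from h import *
im,c=snap("top")
for n,uv,z in [("nut",(362,199),.07),("plate-",(354,258),.02),("blank",(382,248),.01),("tray",(442,207),.02),("span",(440,252),.01),("wheel",(266,230),.09),("hookpin",(187,230),.1),("mach",(228,217),.03)]:
    print(n,atz(c,uv,z).round(3))
print(yaw())
import pickle
cals={}
for i,(p) in enumerate([(.52,-.12,.40),(.58,-.33,.36),(.58,.22,.42),(.62,.32,.42)]):
    for th in (pi/2,-pi/2,0):
        s=env.inverse_kinematics(np.array(p),q(th)); 
        print(p,th,None if s is None else np.round(s,2))
E
```

```text
nut [ 0.62  -0.089  0.07 ]
plate- [ 0.433 -0.071  0.02 ]
blank [ 0.467 -0.163  0.01 ]
tray [ 0.604 -0.357  0.02 ]
span [ 0.458 -0.352  0.01 ]
wheel [0.517 0.205 0.09 ]
hookpin [0.511 0.442 0.1  ]
mach [0.556 0.337 0.03 ]
1.227971408267197
(0.52, -0.12, 0.4) 1.5707963267948966 [-0.69  0.15  0.92  1.72 -0.12  1.34  1.83]
(0.52, -0.12, 0.4) -1.5707963267948966 [-0.89  0.22  1.21  1.72 -0.22  1.34 -1.21]
(0.52, -0.12, 0.4) 0 [-0.75  0.17  1.    1.72 -0.14  1.34  0.28]
(0.58, -0.33, 0.36) 1.5707963267948966 [-0.31  0.68  1.27  1.47 -0.65  1.46  2.54]
(0.58, -0.33, 0.36) -1.5707963267948966 [-0.29  0.65  1.21  1.47 -0.61  1.44 -0.64]
(0.58, -0.33, 0.36) 0 [-0.29  0.64  1.21  1.47 -0.6   1.44  0.93]
(0.58, 0.22, 0.42) 1.5707963267948966 [-0.65  0.28  0.25  1.46 -0.07  1.41  1.17]
(0.58, 0.22, 0.42) -1.5707963267948966 [-1.01  0.33  0.75  1.48 -0.22  1.42 -1.83]
(0.58, 0.22, 0.42) 0 [-0.85  0.3   0.52  1.47 -0.15  1.41 -0.33]
(0.62, 0.32, 0.42) 1.5707963267948966 [-0.67  0.43  0.16  1.25 -0.07  1.47  1.05]
(0.62, 0.32, 0.42) -1.5707963267948966 [-1.01  0.5   0.74  1.27 -0.33  1.49 -1.88]
(0.62, 0.32, 0.42) 0 [-0.85  0.45  0.46  1.26 -0.19  1.47 -0.42]
```

```bash
python3 - <<'E'
from h import *
import pickle
C={}
env.reach([.45,.38,.40],q(pi/2+.6)); print(env.get_qpos().round(2),env.get_tcp_pos())
for k,(x,y,z,th) in {"m1":(.45,.30,.38,pi/2),"m2":(.62,.36,.38,pi/2),"s1":(.50,-.05,.38,pi/2),"s2":(.52,-.22,.36,pi/2),"s3":(.56,-.30,.36,pi/2)}.items():
    env.reach([x,y,z],q(near(th,yaw()))); env.dwell(.3)
    _,C[k]=snap("wrist",k+".png"); print(k,env.get_qpos().round(2),env.get_time())
for k in("top","scene"): _,C[k]=snap(k,k+"1.png")
pickle.dump(C,open("C.pkl","wb"))
a=[cv2.imread(f"pics/{k}.png") for k in("m1","m2")]; cv2.imwrite("pics/mm.png",cv2.resize(np.vstack(a),(480,600)))
E
```

```text
[-0.79  0.23 -0.02  1.55  0.    1.36  1.36] [0.44918336 0.38084507 0.39939642]
m1 [-0.77  0.15  0.08  1.69 -0.01  1.3   0.88] 2.4333
m2 [-0.71  0.47  0.15  1.26 -0.07  1.41  1.01] 3.5333
s1 [-0.34  0.07  0.34  1.79 -0.02  1.29  1.58] 5.4583
s2 [-0.13  0.21  0.5   1.7  -0.11  1.26  1.97] 6.5333
s3 [-0.    0.36  0.54  1.53 -0.19  1.3   2.13] 7.3333
```

View pics/m1.png

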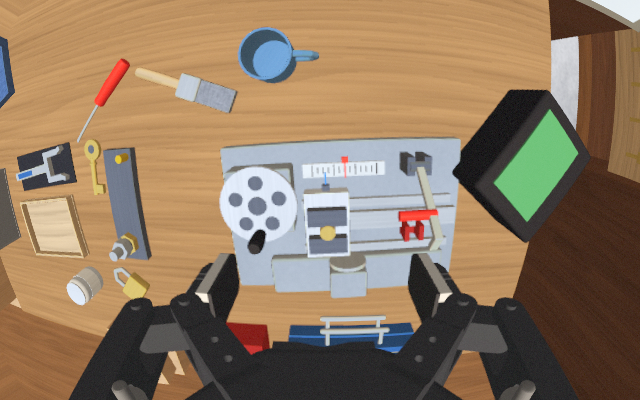

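View pics/s2.png

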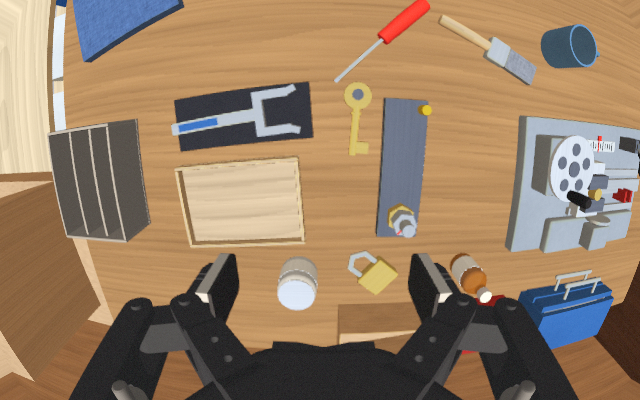

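m1 shows:
- Wheel hub at (257,206), black grip with its top near (257,240).
- Blue pointer at (325,183), red mark at (345,160).
- Hinge block at (416,163), pin from (400,216) to (436,214), red catch at (411,230).

s2 shows:
- Blank with bow at (358,96) and bit at (360,149).
- Spanner from (173,129) to its jaw near (283,112), tray at (243,201).
- Stop with post at (426,110) and nuts at (402,218).

Only one blank is there.

View pics/m2.png

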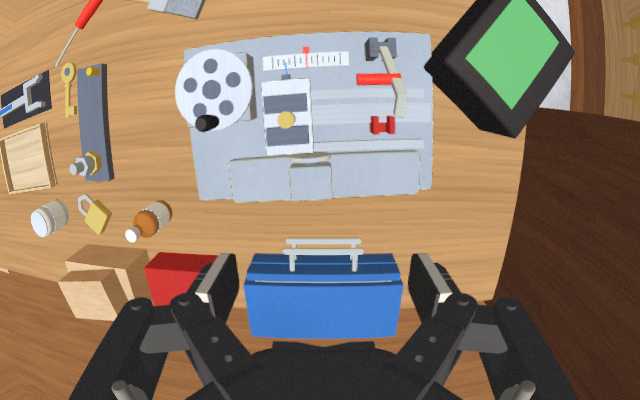

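View pics/s3.png

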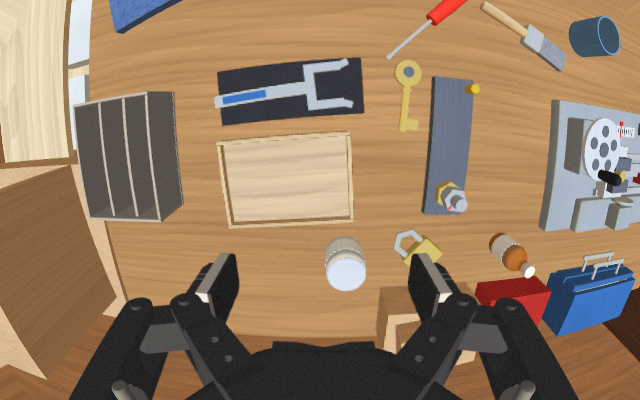

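View pics/s1.png

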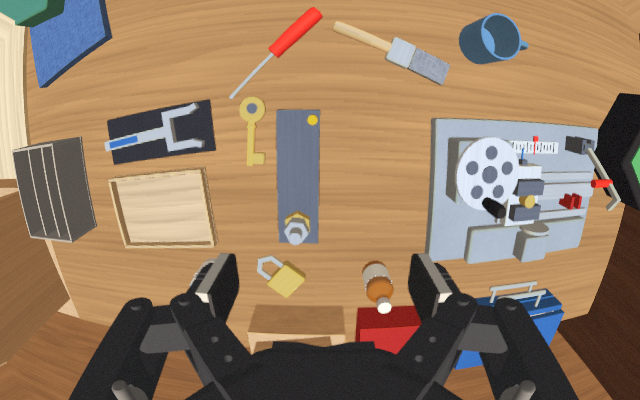

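m2 shows hub (211,90), grip top (206,123), pointer (286,70), mark (306,50), pin (357,79) to (400,79), catch (382,125), and bed corners (185,50), (431,35), (432,188), (199,200). s3 shows the spanner tips at (347,64) and (352,103), handle end (216,102), and bow (408,72). s1 shows plate corners (277,110), (320,110), (318,242), (277,243), post (312,120), nuts (297,226). I'll zoom the details.

```bash
python3 - <<'E'
import cv2,numpy as np
def crop(k,x,y,w,h,s):
    im=cv2.imread(f"pics/{k}.png")[y:y+h,x:x+w]; im=cv2.resize(im,None,fx=s,fy=s,interpolation=cv2.INTER_CUBIC)
    for i in range(0,w,10): cv2.line(im,(i*s,0),(i*s,6 if (x+i)%50 else 14),(0,0,255),1)
    for i in range(0,h,10): cv2.line(im,(0,i*s),(6 if (y+i)%50 else 14,i*s),(0,0,255),1)
    return im
# montage A: machine ; m1 200..460x140..  , scale 3
A=np.vstack([crop("m1",200,135,260,100,3),crop("m2",170,30,260,100,3)]); cv2.imwrite("pics/A.png",A)
B=np.vstack([np.hstack([crop("s1",240,90,90,70,4),crop("s2",340,75,100,70,4)]),np.hstack([crop("s1",260,190,90,70,4),crop("s2",360,180,100,70,4)])]); cv2.imwrite("pics/B.png",B); print(A.shape,B.shape)
E
```

```text
(600, 780, 3) (560, 760, 3)
```

View pics/A.png

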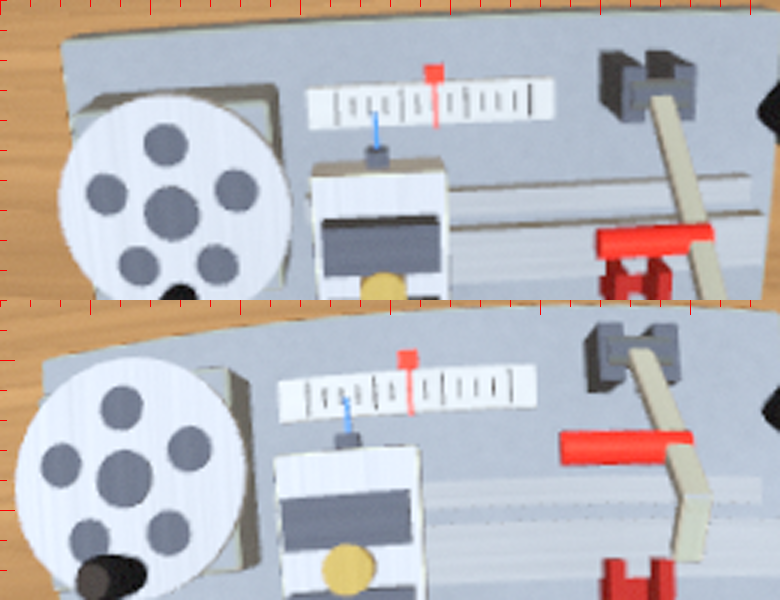

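View pics/B.png

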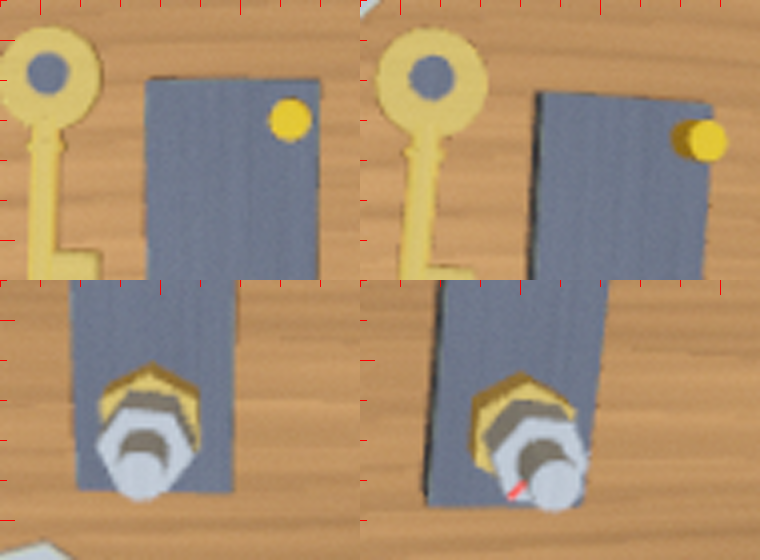

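```bash
cat > fit.py <<'E'
from h import *
import pickle
C=pickle.load(open("C.pkl","rb"))
def fit(name,obs,x0,show=True):  # obs: (view,uv,local xyz)
    def place(p,l):
        l=np.array(l); return np.c_[p[0]+cos(p[2])*l[:,0]-sin(p[2])*l[:,1],p[1]+sin(p[2])*l[:,0]+cos(p[2])*l[:,1],l[:,2]]
    f=lambda p:np.concatenate([(proj(C[v],place(p,[l]))[0]-uv) for v,uv,l in obs])
    r=least_squares(f,x0,loss="soft_l1"); 
    if show: print(name,r.x.round(4),"res",np.hypot(*f(r.x).reshape(-1,2).T).round(1))
    return r.x
def T(name,*o):
    P,res=tri([(C[v],uv) for v,uv in o]); print(name,P.round(4),res); return P
if __name__=="__main__":
    pc=[(-.115,-.035,.02),(-.115,.035,.02),(.115,.035,.02),(.115,-.035,.02)]
    st=fit("stop",[("s1",uv,l) for uv,l in zip([(276.5,110),(319.5,110),(318,243),(279,242.5)],pc)]+
      [("s2",uv,l) for uv,l in zip([(384.5,98.5),(427.5,101),(415.5,236),(377,236)],pc)]+
      [("s1",(312.5,120),(-.1,.024,.046)),("s2",(427,110.5),(-.1,.024,.046)),("s1",(295,239),(.075,0,.086)),("s2",(408.8,231.3),(.075,0,.086))],[.52,-.08,0])
    fit("blank",[("s1",(252,108.2),(-.038,0,.01)),("s2",(358,94.3),(-.038,0,.01)),("s3",(408,72),(-.038,0,.01)),
      ("s1",(264.5,164.5),(.052,.024,.010)),("s2",(368.5,153.5),(.052,.024,.01)),("s3",(418,130.5),(.052,.024,.01)),("s1",(264.7,153.3),(.034,.024,.010)),("s2",(367.5,142.5),(.034,.024,.01)),("s3",(416.5,119),(.034,.024,.01))],[.5,-.17,0])
    T("bow",("s1",(252,108.2)),("s2",(358,94.3)),("s3",(408,72)))
    fit("spanner",[("s1",(107,145),(-.11,0,.018)),("s2",(173,129.5),(-.11,0,.018)),("s3",(216,102.5),(-.11,0,.018)),
      ("s1",(197,104),(.104,-.035,.018)),("s2",(294,85.5),(.104,-.035,.018)),("s3",(347,60.5),(.104,-.035,.018)),
      ("s1",(205,149),(.104,.035,.018)),("s2",(299,135),(.104,.035,.018)),("s3",(352,107),(.104,.035,.018))],[.45,-.35,pi/2])
    fit("spannerflip",[("s1",(107,145),(-.11,0,.018)),("s2",(173,129.5),(-.11,0,.018)),("s3",(216,102.5),(-.11,0,.018))],[.45,-.35,pi/2])
    T("handle end",("s1",(107,145)),("s2",(173,129.5)),("s3",(216,102.5)))
    tc=[(-.0735,-.105,.026),(-.0735,.105,.026),(.0735,.105,.026),(.0735,-.105,.026)]
    fit("tray",[(v,uv,l) for v,us in {"s1":[(109,181),(209,169),(216,246),(124,247)],"s2":[(176,170),(298,157),(304.5,241),(190,246)],"s3":[(218,143),(350,132),(353,221),(230,227)]}.items() for uv,l in zip(us,tc)],[.6,-.35,0])
    mc=[(-.045,-.115,.004),(-.045,.115,.004),(.045,.115,.004),(.045,-.115,.004)]
    fit("mat",[(v,uv,l) for v,us in {"s1":[(107,121),(211,100),(216,145),(114,164)],"s2":[(175,100),(309,82),(313,136),(181,151)],"s3":[(218,73),(360,58),(364,111),(222,126)]}.items() for uv,l in zip(us,mc)],[.45,-.35,0])
    bc=[(-.13,-.2,.03),(-.13,.2,.03),(.13,.2,.03),(.13,-.2,.03)]
    fit("machine",[(v,uv,l) for v,us in {"m2":[(185,50),(431,35),(432,188),(199,200)],"m1":[(221,149),(459.5,138.5)]}.items() for uv,l in zip(us,bc)],[.55,.33,0])
    T("hub",("m1",(257.3,206)),("m2",(211.3,89.3)))
    T("griptop",("m1",(255,248)),("m2",(200.7,123.3)))
    T("pointer",("m1",(325.3,172.3)),("m2",(285.7,62.7)))
    T("mark",("m1",(345.5,177)),("m2",(307,67.7)))
    T("marktop",("m1",(344.3,159)),("m2",(305.5,49.5)))
    T("pinL",("m1",(399,216)),("m2",(357,79.3)))
    T("pinmid",("m1",(414,215.5)),("m2",(374.5,79.3)))
    T("hinge",("m1",(416,163.3)),("m2",(380.7,48.3)))
    for n,uv in [("jamtop",(403.8,223.8)),("dash",(399.3,232.5))]: print(n,atz(C["s2"],uv,.0625).round(4))
E
python3 fit.py
```

```text
stop [ 0.5482 -0.0914 -0.0113] res [1.1 0.5 0.8 0.4 1.1 1.  1.2 1.4 0.5 0.3 0.2 0.2]
blank [ 0.4683 -0.1685 -0.0689] res [0.8 0.9 0.9 1.2 0.8 0.6 0.6 1.4 2.2]
bow [ 0.4291 -0.1658  0.0075] [0.1, 0.3, 0.2]
spanner [ 0.4986 -0.3595  1.362 ] res [ 1.9  0.3  0.7 80.  88.7 88.8  4.5  5.5  3.6]
spannerflip [ 0.4841 -0.3565  1.4966] res [1.6 0.2 0.8]
handle end [ 0.4762 -0.471   0.0081] [0.5, 0.4, 0.5]
tray [ 0.6053 -0.3567  0.063 ] res [2.7 8.4 1.6 1.4 3.  0.4 3.3 1.5 2.  1.5 1.9 1.5]
mat [ 0.4622 -0.3516  0.0794] res [1.2 2.1 5.  0.8 1.5 1.3 1.7 1.  1.8 1.8 2.2 0.3]
machine [0.5612 0.3387 0.0518] res [1.7 1.5 1.8 1.1 1.7 2.3]
hub [0.5174 0.2057 0.0946] [0.1, 0.1]
griptop [0.5615 0.2081 0.1426] [0.7, 0.8]
pointer [0.4798 0.3043 0.0416] [0.1, 0.1]
mark [0.4879 0.3361 0.0387] [0.2, 0.2]
marktop [0.4593 0.3338 0.0377] [0.1, 0.1]
pinL [0.5132 0.3997 0.1442] [0.0, 0.0]
pinmid [0.5125 0.4202 0.1445] [0.1, 0.1]
hinge [0.4592 0.4426 0.0619] [0.1, 0.1]
jamtop [ 0.6206 -0.0945  0.0625]
dash [ 0.6352 -0.1003  0.0625]
```

```bash
cat >> h.py <<'E'
def brass(im,c,ctr,r=.09,z=.009):
    """brass-coloured pixels around ctr projected to height z: centroid and long-axis angle"""
    hsv=cv2.cvtColor(im,cv2.COLOR_BGR2HSV); m=cv2.inRange(hsv,(21,95,130),(32,255,255))
    u,v=np.round(proj(c,[ctr])[0]).astype(int); w=np.zeros_like(m); cv2.circle(w,(int(u),int(v)),int(r*1000*.5),255,-1); 
    ys,xs=np.nonzero(m&w); P=np.array([atz(c,p,z)[:2] for p in zip(xs,ys)])
    P=P[np.hypot(*(P-ctr[:2]).T)<r]
    if len(P)<20: return len(P),None,None
    k=P.mean(0); e=np.linalg.eigh(np.cov((P-k).T))[1][:,1]; return len(P),k.round(4),float(np.arctan(e[1]/e[0]))
E
python3 - <<'E'
from fit import *
fit("spanner",[("s1",(107,145),(-.11,0,.018)),("s2",(173,129.5),(-.11,0,.018)),("s3",(216,102.5),(-.11,0,.018)),
      ("s1",(197,104),(.104,.035,.018)),("s2",(294,85.5),(.104,.035,.018)),("s3",(347,60.5),(.104,.035,.018)),
      ("s1",(205,149),(.104,-.035,.018)),("s2",(299,135),(.104,-.035,.018)),("s3",(352,107),(.104,-.035,.018))],[.45,-.35,pi/2])
for k in("s1","s2","s3"): print(k,brass(cv2.imread(f"pics/{k}.png"),C[k],np.array([.468,-.168,.009])))
th=near(pi/2-.069,yaw()); env.reach([.468,-.17,.16],q(th)); env.grip(.032,40); env.dwell(.2)
im,c=snap("wrist","b1.png"); print(brass(im,c,np.array([.468,-.168,.009])),env.get_qpos().round(2),env.get_time())
E
```

```text
spanner [ 0.4642 -0.3605  1.6771] res [2.8 1.7 1.8 1.5 2.  2.  4.1 3.3 1.4]
s1 (833, array([ 0.463 , -0.1663]), 0.00700780322382535)
s2 (951, array([ 0.4618, -0.1668]), 0.010504111651825411)
s3 (885, array([ 0.4621, -0.167 ]), 0.015040357329691285)
(1644, array([ 0.4649, -0.1672]), 0.012627869026203897) [-0.19  0.32  0.5   2.08 -0.21  0.8   1.94] 9.2417
```

View pics/b1.png

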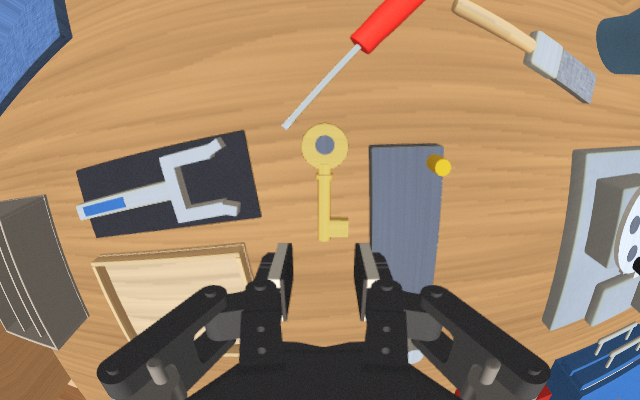

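b1 shows the blank with bow (324,146) and shank end (324,241). The spanner runs from its handle end (79,212) to the tips at (222,141) and (239,212). The blank hasn't moved, so I'll refine and pick it.

```bash
python3 - <<'E'
from fit import *
c=optics.calibration("wrist"); c["fish"]=True; C["b1"]=c; pickle.dump(C,open("C.pkl","wb"))
b=fit("blank",[("b1",(324.5,145.5),(-.038,0,.01)),("b1",(324.3,240.5),(.056,0,.008)),("b1",(349,237),(.052,.024,.01)),("b1",(348.5,220.5),(.034,.024,.01)),
 ("s2",(358,94.3),(-.038,0,.01)),("s3",(408,72),(-.038,0,.01)),("s1",(252,108.2),(-.038,0,.01))],[.468,-.168,0])
fit("spanner",[("b1",(79,212),(-.11,0,.018)),("b1",(222,140),(.104,.035,.018)),("b1",(240,214),(.104,-.035,.018))],[.464,-.36,1.677])
tr=np.array([.6053,-.3567,.07])
g=b[:2]+.005*np.array([cos(b[2]),sin(b[2])]); th=near(b[2]+pi/2,yaw())
env.reach([*g,.08],q(th)); env.movel([*g,.014],.08,stop_force=15); print(env.get_tcp_pos(),env.get_force())
env.grip(0,60); print("op",env.get_opening(),env.get_gripper_force())
env.movel([*g,.12],.15); print("op",env.get_opening())
a=tr[2]; p=tr[:2]+np.array([cos(a),sin(a)])*.007; th=near(a+pi/2,yaw())
env.reach([*p,.13],q(th)); print("op",env.get_opening())
print(env.movel([*p,.024],.08,stop_force=10),env.get_tcp_pos()); env.grip(.03); env.movel([*p,.15],.15)
env.reach([.56,-.30,.36],q(near(pi/2,yaw()))); im,C["t1"]=snap("wrist","t1.png"); pickle.dump(C,open("C.pkl","wb"))
cv2.imwrite("pics/t1c.png",cv2.resize(im[30:260,190:490],None,fx=2.6,fy=2.6)); print(env.get_time(),env.get_qpos().round(2))
E
```

```text
blank [ 0.4683 -0.1686 -0.0697] res [0.8 1.3 1.  0.9 0.9 0.8 0.8]
spanner [ 0.4628 -0.3588  1.6828] res [1.  1.2 2.1]
[ 0.47356865 -0.169166    0.01429407] [-0.83319399 -0.65081392  0.94472287]
op 0.008762928646887288 58.69529128074646
op 0.008823889319872841
op 0.009097087813505995
False [ 0.61268882 -0.35647379  0.02467855]
16.4917 [-0.03  0.36  0.58  1.54 -0.2   1.3   2.14]
```

View pics/t1c.png

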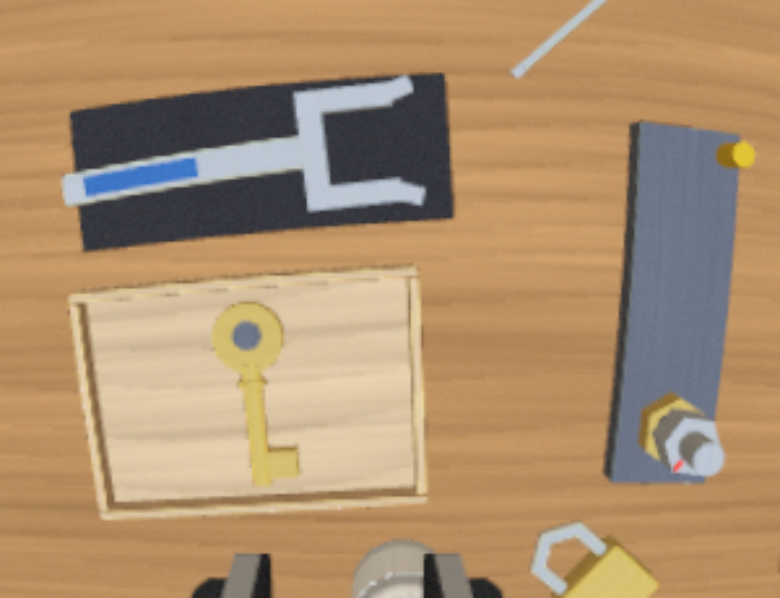

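The blank lies flat in the tray, bow at (247,336) and bit at (283,463) in the crop, with clearance all round. The spanner and nuts are untouched. Next, the handwheel.

```bash
cat > wheel.py <<'E'
from h import *
hub=np.array([.5174,.2057])
def crank(a0,turn,r,z=.113,n=28,v=.09):
    N=max(1,int(np.ceil(abs(turn)/(2*pi)*n))); F=[]
    for i in range(1,N+1):
        a=a0+turn*i/N; env.movel([*(hub+r*np.array([cos(a),sin(a)])),z],v); F.append(env.get_force())
    return np.array(F)
E
python3 - <<'E'
from wheel import *
g=np.array([.5615,.2081])
env.reach([.56,.10,.30],q(near(pi/2,yaw())))
env.reach([*g,.20],q(near(pi/2,yaw()))); env.grip(.055,30)
f0=env.get_force(); print(env.movel([*g,.113],.08,stop_force=12),env.get_tcp_pos())
env.grip(0,35); print("op",env.get_opening(),env.get_tcp_pos().round(4),env.get_force()-f0)
p=env.get_tcp_pos()[:2]-hub; a=np.arctan2(p[1],p[0]); r=.045; print("a",a,np.hypot(*p))
F=crank(a,-pi/2,r)-f0; print(F.round(1)[::2]); print(env.get_opening(),env.get_time(),env.get_qpos().round(2))
E
```

```text
False [0.5619606  0.20824203 0.11358636]
op 0.020845427354793125 [0.5617 0.2082 0.1135] [-1.80816821 -0.73582142  4.40619066]
a 0.05555535823071208 0.04440814321796914
[[-3.8 -0.2  8.2]
 [-3.3  0.1  7.6]
 [-2.2  1.6  6.2]
 [-1.3 -0.6  5.9]]
0.021122219552308336 22.4417 [-0.73  0.45  0.41  2.   -0.26  0.74  1.4 ]
```

```bash
python3 - <<'E'
from wheel import *
p=env.get_tcp_pos()[:2]-hub; a=np.arctan2(p[1],p[0])
f0=env.get_force()
F=crank(a,-12.6,.045)-f0; print(np.abs(F).max(0).round(1)); print(env.get_opening(),env.get_time(),env.get_qpos().round(2))
p=env.get_tcp_pos()[:2]-hub; print("a",np.arctan2(p[1],p[0]),np.hypot(*p))
im,c=snap("wrist","w1.png"); u=proj(c,[.48,.32,.04])[0].astype(int); print(u)
x0=max(0,u[0]-80);y0=max(0,u[1]-60); print(x0,y0); cv2.imwrite("pics/w1c.png",cv2.resize(im[y0:y0+120,x0:x0+160],None,fx=5,fy=5,interpolation=cv2.INTER_CUBIC))
import pickle; C=pickle.load(open("C.pkl","rb")); C["w1"]=c; pickle.dump(C,open("C.pkl","wb"))
E
```

```text
[3.4 1.9 7.2]
0.020523427194601256 37.175 [-0.73  0.45  0.4   2.01 -0.25  0.73  1.39]
a -1.596300377373661 0.04562071932574232
[525 169]
445 109
```

View pics/w1c.png

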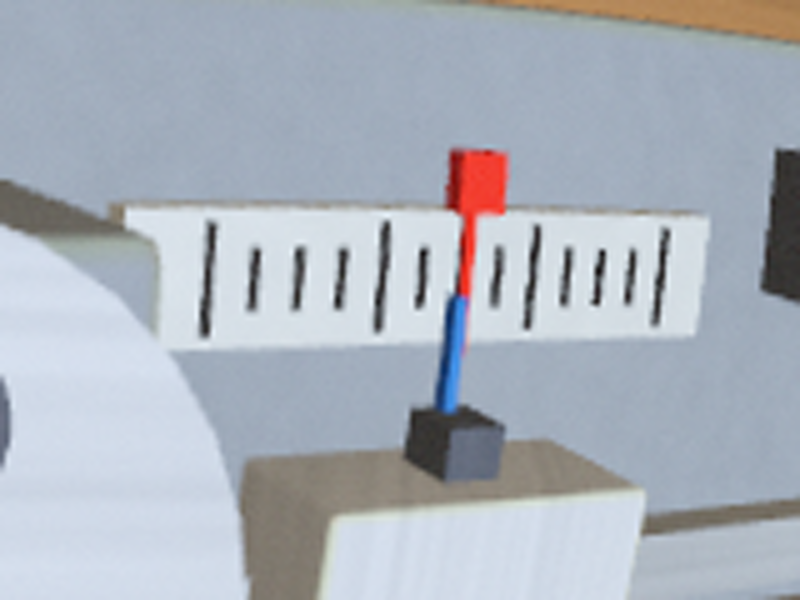

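w1c shows the pointer tip at (457,295), just left of the red line at (466,295). The view is oblique, so parallax hides a few mm. I'll turn most of the remaining 4.2 mm, then look from straight above.

```bash
cat > look.py <<'E'
from wheel import *
def look(f,ps):
    """camera straight over the mark, from several places; red-line and blue-pointer y in the machine frame"""
    out=[]
    R=np.array([[cos(.06),sin(.06)],[-sin(.06),cos(.06)]])
    for i,P in enumerate(ps):
        env.reach(P,q(near(pi/2,yaw()))); env.dwell(.3); im,c=snap("wrist",f"{f}{i}.png"); o,_=ray(c,(320,200))
        hsv=cv2.cvtColor(im,cv2.COLOR_BGR2HSV); u=proj(c,[.475,.335,.038])[0].astype(int); x0,y0=u-[28,22]
        s=hsv[y0:y0+44,x0:x0+56]; red=((s[...,0]<8)|(s[...,0]>172))&(s[...,1]>110)&(s[...,2]>120); blu=(abs(s[...,0].astype(int)-107)<14)&(s[...,1]>110)&(s[...,2]>110)
        res=[]
        for m,z in((red,.0385),(blu,.0415)):
            ys,xs=np.nonzero(m); Q=np.array([R@atz(c,(a+x0,b+y0),z)[:2] for a,b in zip(xs,ys)]) if len(xs) else np.zeros((0,2))
            res.append((len(Q),Q.mean(0).round(4) if len(Q) else None, np.polyfit(Q[:,0],Q[:,1],1)[0].round(3) if len(Q)>4 else None))
        print("cam",o.round(3),"red",res[0],"blue",res[1],"dy",(res[0][1]-res[1][1])[1] if res[0][0] and res[1][0] else None)
        cv2.imwrite(f"pics/{f}{i}c.png",cv2.resize(im[y0-10:y0+54,x0-10:x0+66],None,fx=7,fy=7,interpolation=cv2.INTER_CUBIC))
E
python3 - <<'E'
from look import *
p=env.get_tcp_pos()[:2]-hub; a=np.arctan2(p[1],p[0])
crank(a,-1.9,.045); p=env.get_tcp_pos(); print(np.arctan2(*(p[:2]-hub)[::-1]),env.get_opening())
env.grip(.055); env.movel([p[0],p[1],.2],.15)
look("k",[(.56,.335,.25),(.60,.335,.30)])
print(env.get_time())
E
```

```text
2.783998330893322 0.021066962516861493
cam [0.482 0.334 0.382] red (91, array([0.481 , 0.3056]), np.float64(0.006)) blue (22, array([0.5076, 0.3043]), np.float64(0.007)) dy 0.0012999999999999678
cam [0.521 0.335 0.431] red (70, array([0.48  , 0.3057]), np.float64(-0.014)) blue (5, array([0.5115, 0.3045]), np.float64(-0.058)) dy 0.0012000000000000344
42.4417
```

```bash
python3 - <<'E'
from look import *
p=hub+.045*np.array([cos(2.784),sin(2.784)])
env.reach([*p,.2],q(near(pi/2,yaw()))); env.movel([*p,.113],.1,stop_force=12); env.grip(0,35); print(env.get_opening())
a=np.arctan2(*(env.get_tcp_pos()[:2]-hub)[::-1]); crank(a,-.53,.045); p=env.get_tcp_pos(); print(a,np.arctan2(*(p[:2]-hub)[::-1]),env.get_opening())
env.grip(.055); env.movel([p[0],p[1],.2],.15)
look("l",[(.56,.335,.25),(.555,.32,.22),(.555,.345,.22),(.565,.33,.22)])
print(env.get_time())
E
```

```text
0.020426601429211832
2.776745661724356 2.2317164099131235 0.02099830941130908
cam [0.482 0.334 0.382] red (90, array([0.4805, 0.3056]), np.float64(-0.001)) blue (27, array([0.5063, 0.3057]), np.float64(-0.032)) dy -0.0001000000000000445
cam [0.477 0.321 0.353] red (112, array([0.4807, 0.3056]), np.float64(-0.001)) blue (41, array([0.5067, 0.3057]), np.float64(-0.002)) dy -0.0001000000000000445
cam [0.477 0.344 0.352] red (114, array([0.4808, 0.3056]), np.float64(-0.007)) blue (33, array([0.5078, 0.3056]), np.float64(0.012)) dy 0.0
cam [0.487 0.331 0.352] red (112, array([0.4802, 0.3057]), np.float64(-0.04)) blue (31, array([0.5079, 0.3057]), np.float64(-0.018)) dy 0.0
49.3083
```

The pointer is on the mark within 0.1 mm from four camera places. Now the spanner.

```bash
python3 - <<'E'
from fit import *
sp=np.array([.4635,-.3597,1.680]); th=sp[2]-pi/2
env.reach([.50,-.25,.30],q(near(pi/2,yaw())))
env.grip(.045,90); env.reach([sp[0],sp[1],.12],q(th)); print(env.get_qpos().round(2))
print(env.movel([sp[0],sp[1],.017],.08,stop_force=12),env.get_tcp_pos().round(4))
env.grip(0,90); print("op",env.get_opening(),env.get_tcp_pos().round(4)); env.movel([sp[0],sp[1],.13],.12); print("op",env.get_opening(),env.get_force().round(2),env.get_torque().round(2))
a=-.0113; e=np.array([cos(a),sin(a)]); n=np.array([.5482,-.0914]); p=n-.07*e
env.reach([.50,-.20,.15],q(th-.8)); env.reach([*p,.13],q(a-pi/2)); print(env.get_qpos().round(2),"op",env.get_opening(),env.get_time())
f=env.get_force(); print(env.movel([*p,.036],.08,stop_force=8),env.get_tcp_pos().round(4),(env.get_force()-f).round(1))
im,C["i1"]=snap("wrist","i1.png"); pickle.dump(C,open("C.pkl","wb"))
E
```

```text
[-0.14  0.7   0.99  1.92 -0.74  0.93  1.33]
False [ 0.4638 -0.36    0.0175]
op 0.017236034320192904 [ 0.4637 -0.3599  0.0177]
op 0.01736607589782149 [-0.27  0.1  -2.54] [-0.   -0.05 -0.05]
[-0.84  0.71  1.28  2.15 -0.87  0.96 -0.64] op 0.01742424512488976 57.3
False [ 0.4785 -0.0907  0.0364] [ 0.1 -0.8 -0.8]
```

View pics/i1.png

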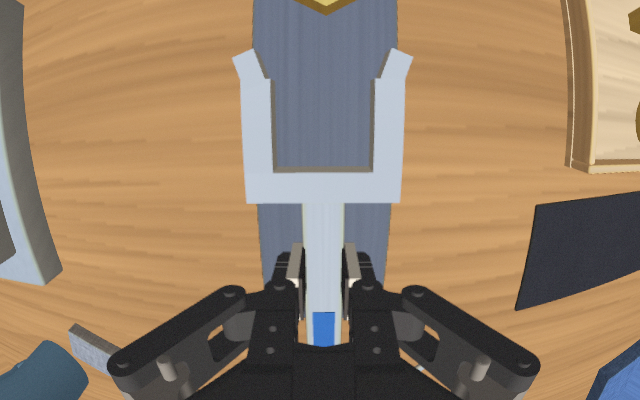

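i1 shows the spanner held straight. Jaw edges are at columns 272 and 373 (centre 322.5), the plate centre is about 325, and the nut's vertex is at (325,13), so it's about 0.5 mm off centre. Slide it on.

```bash
python3 - <<'E'
from fit import *
a=-.0113; e=np.array([cos(a),sin(a)]); nn=np.array([-e[1],e[0]]); n=np.array([.5482,-.0914])
f=env.get_force(); p=env.get_tcp_pos(); L=lambda: ((env.get_tcp_pos()[:2]-n)@e).round(4)
print(env.movel([*(n-.07*e-.0005*nn),.034],.03,stop_force=8),env.get_tcp_pos().round(4))
z=env.get_tcp_pos()[2]
print(env.movel([*(n-.02*e-.0005*nn),z],.05,stop_force=15),L(),(env.get_force()-f).round(1))
print(env.movel([*(n-.0005*nn),z],.03,stop_force=15),L(),(env.get_force()-f).round(1),(env.get_torque()).round(2),env.get_opening(),env.get_time())
E
```

```text
False [ 0.4782 -0.0911  0.034 ]
False -0.0204 [ 0.1  0.2 -0.5]
False -0.0002 [-0.3 -0.1 -0.8] [0.   0.01 0.02] 0.01765825209185111 60.8917
```

```bash
python3 - <<'E'
from fit import *
a=-.0113; n=np.array([.5482,-.0914]); e=np.array([cos(a),sin(a)]); N=n+.075*e; z=env.get_tcp_pos()[2]
for d in (.015,.032):
    b=a-d; env.movel([*(N-.075*np.array([cos(b),sin(b)])),z],.02,rot=q(b-pi/2),stop_force=15); print(env.get_force().round(1),env.get_torque().round(2))
print(env.get_tcp_pos().round(4),yaw())
env.grip(.045); p=env.get_tcp_pos(); env.movel([p[0],p[1],.20],.12)
for i,(x,th) in enumerate([(.545,-pi/2),(.53,-pi/2),(.70,pi/2),(.715,pi/2)]):
    try: env.reach([x,-.09,.22],q(near(th,yaw()) if 0 else th))
    except env.PlanningError as ex: print(ex); continue
    env.dwell(.3); im,c=snap("wrist",f"j{i}.png"); C[f"j{i}"]=c; o,_=ray(c,(320,200))
    hsv=cv2.cvtColor(im,cv2.COLOR_BGR2HSV); u=proj(c,[*N,.0625])[0].astype(int); x0,y0=np.maximum(u-28,0); s=hsv[y0:y0+56,x0:x0+56]
    m=((s[...,0]<9)|(s[...,0]>170))&(s[...,1]>90)&(s[...,2]>110); ys,xs=np.nonzero(m)
    if len(xs): 
        d=np.mean([atz(c,(x_+x0,y_+y0),.0625)[:2] for x_,y_ in zip(xs,ys)],0)-N; print(i,o.round(3),len(xs),d.round(4),np.hypot(*d).round(4),"ang",np.arctan2(d[1],d[0]).round(3))
    else: print(i,o.round(3),"none")
pickle.dump(C,open("C.pkl","wb")); print(env.get_qpos().round(2),env.get_time())
ims=[cv2.imread(f"pics/j{i}.png") for i in(0,2)]
cr=[]
for i in(0,2):
    im=cv2.imread(f"pics/j{i}.png"); cr.append(im[0:260,160:480] if im is not None else np.zeros((260,320,3),np.uint8))
cv2.imwrite("pics/jj.png",cv2.resize(np.hstack(cr),(800,325)))
E
```

```text
[-0.3  0.  -2.3] [-0.04 -0.02  0.07]
[ 0.6  0.1 -2.5] [ 0.   -0.01 -0.03]
[ 0.5482 -0.0889  0.0339] -1.6138298880186788
0 [ 0.623 -0.09   0.351] 22 [ 0.0113 -0.0099] 0.015 ang -0.721
1 [ 0.609 -0.09   0.352] 20 [ 0.0118 -0.0101] 0.0155 ang -0.709
2 [ 0.622 -0.09   0.352] 21 [ 0.0112 -0.0098] 0.0149 ang -0.719
3 [ 0.637 -0.09   0.352] 24 [ 0.0109 -0.0097] 0.0146 ang -0.725
[-0.23  0.6   0.42  1.48 -0.26  1.12  1.81] 67.6667
```

The dash reads −0.72 rad consistently at 15 mm radius, so about 1.9 rad of clockwise turn remains. Grip the jam nut and turn it.

```bash
python3 - <<'E'
from fit import *
a=-.0113; N=np.array([.5482,-.0914])+.075*np.array([cos(a),sin(a)]); th=-.72+pi/2+pi/3
env.reach([*N,.16],q(th)); env.grip(.055,110); print(env.get_qpos().round(2))
print(env.movel([*N,.053],.06,stop_force=12),env.get_tcp_pos().round(4)); f0=env.get_force(); t0=env.get_torque()
env.grip(0,110); print("op",env.get_opening(),(env.get_force()-f0).round(1),(env.get_torque()-t0).round(2)); t0=env.get_torque()
z=env.get_tcp_pos()[2]
tot=0
while tot<2.15:
    tot+=.1; env.reach([*N,z],q(th-tot)); dt=(env.get_torque()-t0)[2]; df=env.get_force()-f0
    print(round(tot,2),"tz",dt.round(2),"yaw lag",(yaw()-(th-tot)).round(3),"F",df.round(1),"op",env.get_opening().__round__(4))
    if tot>1.6 and abs(dt)>1.3: break
print(env.get_time(),env.get_qpos().round(2))
E
```

```text
[-0.2   0.51  0.34  1.76 -0.2   0.91  2.12]
False [ 0.6234 -0.0923  0.0534]
op 0.0322052971388014 [-0.5 -0.9  6.7] [-0.15  0.36  0.11]
0.1 tz -0.34 yaw lag 0.002 F [ 1.8 -3.4 -1. ] op 0.0317
0.2 tz -0.33 yaw lag 0.003 F [ 2.4 -3.  -1.6] op 0.032
0.3 tz -0.33 yaw lag 0.003 F [ 2.7 -4.3 -1.4] op 0.0317
0.4 tz -0.23 yaw lag 0.002 F [ 2.9 -5.2 -1.3] op 0.032
0.5 tz -0.2 yaw lag 0.002 F [ 3.5 -5.1 -1.9] op 0.0321
0.6 tz -0.12 yaw lag 0.002 F [ 3.7 -4.9 -1.1] op 0.0322
0.7 tz -0.23 yaw lag 0.002 F [ 4.  -6.2 -2.1] op 0.0316
0.8 tz -0.17 yaw lag 0.002 F [ 3.2 -6.6 -1.3] op 0.0318
0.9 tz -0.19 yaw lag 0.002 F [ 3.3 -6.2 -2.1] op 0.0321
1.0 tz -0.23 yaw lag 0.002 F [ 2.1 -6.4 -0.9] op 0.032
1.1 tz -0.23 yaw lag 0.002 F [ 2.1 -7.5 -0.8] op 0.0318
1.2 tz -0.2 yaw lag 0.002 F [ 1.5 -5.7 -0.5] op 0.0316
1.3 tz -0.18 yaw lag 0.002 F [ 1.4 -7.  -0.2] op 0.032
1.4 tz -0.27 yaw lag 0.001 F [ 1.5 -7.4 -1.1] op 0.0323
1.5 tz -0.19 yaw lag 0.001 F [ 1.3 -7.3  0.1] op 0.0317
1.6 tz -0.18 yaw lag 0.001 F [ 2.4 -7.4  0.2] op 0.0317
1.7 tz -0.2 yaw lag 0.001 F [ 1.3 -7.3  1.1] op 0.0319
1.8 tz -0.19 yaw lag 0.001 F [ 0.5 -6.7  1. ] op 0.032
1.9 tz -0.18 yaw lag 0.001 F [ 0.2 -7.3  1.2] op 0.0318
2.0 tz -0.19 yaw lag 0.001 F [-0.5 -6.8  1.5] op 0.0318
2.1 tz -0.17 yaw lag 0.001 F [ 0.6 -6.6  2.1] op 0.0319
2.2 tz -0.19 yaw lag 0.001 F [-0.4 -6.2  2. ] op 0.0317
76.2167 [-0.52  0.81  0.84  1.84 -0.79  0.86  0.42]
```

```bash
python3 - <<'E'
from fit import *
a=-.0113; N=np.array([.5482,-.0914])+.075*np.array([cos(a),sin(a)])
p=env.get_tcp_pos(); print(p.round(4),yaw())
env.grip(.055); env.movel([p[0],p[1],.20],.15)
for i,(x,y,th) in enumerate([(.545,-.09,-pi/2),(.49,-.09,-pi/2)]):
    env.reach([x,y,.20],q(th)); env.dwell(.3); im,c=snap("wrist",f"n{i}.png"); C[f"n{i}"]=c; o,_=ray(c,(320,200))
    hsv=cv2.cvtColor(im,cv2.COLOR_BGR2HSV); u=proj(c,[*N,.0625])[0].astype(int); x0,y0=np.maximum(u-30,0); s=hsv[y0:y0+60,x0:x0+60]
    m=((s[...,0]<9)|(s[...,0]>170))&(s[...,1]>90)&(s[...,2]>110); ys,xs=np.nonzero(m)
    if len(xs): 
        d=np.mean([atz(c,(x_+x0,y_+y0),.0625)[:2] for x_,y_ in zip(xs,ys)],0)-N; print(i,o.round(3),len(xs),d.round(4),np.hypot(*d).round(4),"ang",np.arctan2(d[1],d[0]).round(3))
    u=proj(c,[.56,-.09,.034])[0]; print(i,"origin crop"); 
    if i==0: A=im
    else: B=im
pickle.dump(C,open("C.pkl","wb")); print(env.get_time())
S,_=snap("scene","n_scene.png")
def cr(im,x,y,w,h,s): return cv2.resize(im[y:y+h,x:x+w],(w*s,h*s),interpolation=cv2.INTER_CUBIC)
u=proj(C["n0"],[*N,.05])[0].astype(int); v=proj(C["n1"],[.54,-.09,.034])[0].astype(int); w=(275,230); print(u,v)
t1=cr(A,u[0]-40,max(u[1]-30,0),80,60,5); t2=cr(B,v[0]-80,max(v[1]-75,0),160,150,2)[:300,:320]; t3=cr(S,225,190,100,60,8)[:300]
t3=cv2.resize(cr(S,235,195,90,70,6),(400,300))
can=np.zeros((600,800,3),np.uint8); can[:300,:400]=t1; can[:t2.shape[0],400:400+t2.shape[1]]=t2; can[300:,:400]=t3
j=cv2.imread("pics/j0.png"); k=proj(C["j0"],[*N,.05])[0].astype(int); can[300:,400:]=cr(j,k[0]-40,max(k[1]-30,0),80,60,5); cv2.imwrite("pics/N.png",can)
E
```

```text
[ 0.6222 -0.0941  0.054 ] -0.30093502653335236
0 [ 0.624 -0.09   0.332] 24 [-0.0146 -0.0053] 0.0155 ang -2.795
0 origin crop
1 [ 0.569 -0.09   0.332] 28 [-0.0143 -0.0052] 0.0152 ang -2.79
1 origin crop
79.6833
[325 102] [322 132]
```

View pics/N.png

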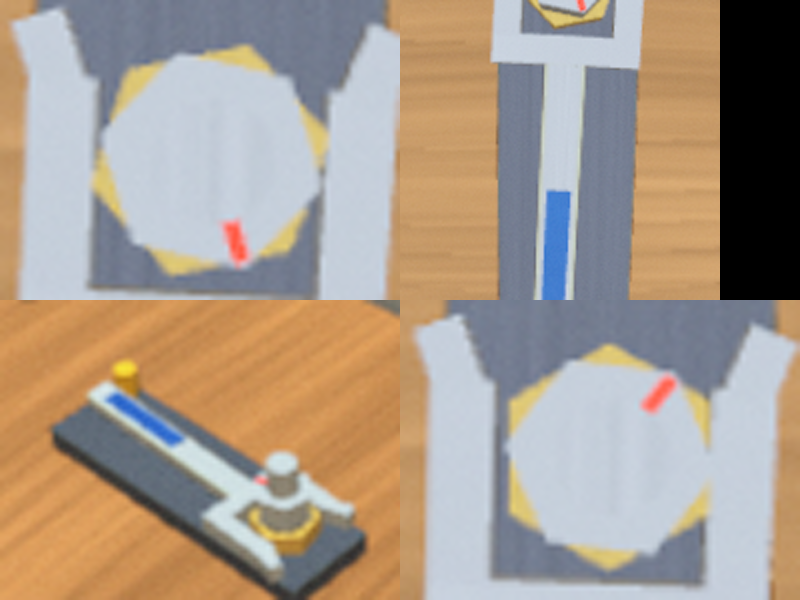

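The last view shows:
- **Spanner:** seated, with its handle against the yellow post.
- **Lower nut:** turned slightly until its vertices (92,180) and (328,140) bear on the jaw.
- **Jam dash:** at (235,243), that is −2.79 rad.

I'll fit the lower nut's angle, regrip and confirm the stop.

```bash
python3 - <<'E'
from fit import *
a=-.0113; N=np.array([.5482,-.0914])+.075*np.array([cos(a),sin(a)])
for k,org,vs in (("n0",(285,72),[(245,45),(178,274),(92,180),(328,140),(127,68)]),("j0",None,[(610,345),(605,570),(510,400),(510,515),(709,395),(709,520)])):
    if org is None: u=proj(C["j0"],[*N,.05])[0].astype(int); org=(u[0]-40-80,max(u[1]-30,0)-60)
    W=np.array([atz(C[k],(org[0]+x/5,org[1]+y/5),.0365)[:2] for x,y in vs])
    def f(p): 
        d=W-p[:2]; an=np.arctan2(d[:,1],d[:,0])-p[2]; an=(an+pi/6)%(pi/3)-pi/6
        return np.r_[an*.02,np.hypot(*d.T)-.0231]
    r=least_squares(f,[*N,0 if k=="j0" else -.25]); print(k,r.x.round(3),np.abs(f(r.x)).max().round(4))
th=-2.79+pi/2+pi/3
env.reach([*N,.16],q(th)); env.movel([*N,.053],.06,stop_force=12); t0=env.get_torque(); env.grip(0,115)
print("op",env.get_opening(),(env.get_torque()-t0).round(2)); 
z=env.get_tcp_pos()[2]
for tot in(.05,.1,.15,.2):
    env.reach([*N,z],q(th-tot)); print(tot,"T",(env.get_torque()-t0).round(2),"lag",(yaw()-th+tot).round(3),env.get_tcp_pos().round(4),env.get_opening().__round__(4))
p=env.get_tcp_pos(); env.grip(.055); env.movel([p[0],p[1],.20],.15)
env.reach([.545,-.09,.20],q(-pi/2)); env.dwell(.3); im,c=snap("wrist","o0.png")
hsv=cv2.cvtColor(im,cv2.COLOR_BGR2HSV); u=proj(c,[*N,.0625])[0].astype(int); x0,y0=np.maximum(u-30,0); s=hsv[y0:y0+60,x0:x0+60]
m=((s[...,0]<9)|(s[...,0]>170))&(s[...,1]>90)&(s[...,2]>110); ys,xs=np.nonzero(m)
d=np.mean([atz(c,(x_+x0,y_+y0),.0625)[:2] for x_,y_ in zip(xs,ys)],0)-N; print("dash",np.arctan2(d[1],d[0]).round(3),len(xs),env.get_time())
# brass change of lower nut between n0 and o0
for f,cc in(("n0",C["n0"]),("o0",c)):
    i_=cv2.imread(f"pics/{f}.png"); b=cv2.inRange(cv2.cvtColor(i_,cv2.COLOR_BGR2HSV),(18,90,110),(34,255,255))
    ys,xs=np.nonzero(b); P=np.array([atz(cc,v,.0365)[:2] for v in zip(xs,ys) if abs(v[0]-proj(cc,[*N,.04])[0][0])<40 and abs(v[1]-proj(cc,[*N,.04])[0][1])<40])-N
    an=np.arctan2(P[:,1],P[:,0]); rr=np.hypot(*P.T); k=(rr<.026)&(rr>.0185); print(f,k.sum(),"hex phase",(np.angle(np.sum((rr[k]-.0185)*np.exp(6j*an[k])))/6).round(3))
E
```

```text
n0 [ 0.622 -0.094 -0.313] 0.0009
j0 [ 0.622 -0.094 -0.004] 0.0011
op 0.03153137781334698 [ 0.23  0.95 -0.  ]
0.05 T [ 0.07  0.51 -0.09] lag 0.001 [ 0.6228 -0.0922  0.054 ] 0.0316
0.1 T [0.16 0.74 0.02] lag 0.002 [ 0.6229 -0.0922  0.054 ] 0.0315
0.15 T [0.15 0.81 0.15] lag 0.002 [ 0.6229 -0.0922  0.054 ] 0.0317
0.2 T [0.16 0.82 0.28] lag 0.002 [ 0.623  -0.0922  0.0539] 0.0318
dash -2.96 25 86.7583
n0 130 hex phase -0.306
o0 130 hex phase -0.415
```

```bash
cat > nut.py <<'E'
from fit import *
Nc=np.array([.622,-.094])
def phase(im,cc,z=.0365,ctr=Nc,dash=None):
    hsv=cv2.cvtColor(im,cv2.COLOR_BGR2HSV); b=cv2.inRange(hsv,(18,90,110),(34,255,255)); u0=proj(cc,[*ctr,z])[0]
    ys,xs=np.nonzero(b); k=np.hypot(xs-u0[0],ys-u0[1])<40; P=np.array([atz(cc,v,z)[:2] for v in zip(xs[k],ys[k])])
    # fit hexagon: maximise silhouette agreement -> outline points = farthest brass per 6-degree bin
    def cost(p):
        d=P-p[:2]; r=np.hypot(*d.T); an=np.arctan2(d[:,1],d[:,0]); bins=((an+pi)/(2*pi)*72).astype(int)%72; e=0;n=0
        rel=lambda t:.02/cos((t-p[2]+pi)%(pi/3)-pi/6)
        for B in np.unique(bins):
            i=np.nonzero(bins==B)[0]; j=i[np.argmax(r[i])]
            if r[j]>.0185: e+=min(abs(r[j]+.0003-rel(an[j])),.002); n+=1
        return e/max(n,1)
    best=min(((cost([ctr[0]+dx,ctr[1]+dy,t]),t,dx,dy) for t in np.arange(-.54,.12,.02) for dx in np.arange(-.0015,.0016,.0005) for dy in np.arange(-.0015,.0016,.0005)))
    s=hsv; red=((s[...,0]<9)|(s[...,0]>170))&(s[...,1]>90)&(s[...,2]>110); u=proj(cc,[*ctr,.0625])[0]; ys,xs=np.nonzero(red); k=np.hypot(xs-u[0],ys-u[1])<30
    c2=ctr+best[2:]; d=np.mean([atz(cc,v,.0625)[:2] for v in zip(xs[k],ys[k])],0)-c2; da=np.arctan2(d[1],d[0])
    return dict(cost=round(best[0],5),nut=round(best[1],3),ctr=c2.round(4),dash=round(da,3),q=round(best[1]-da,3),r=np.hypot(*d).round(4))
def strip(im,cc):
    hsv=cv2.cvtColor(im,cv2.COLOR_BGR2HSV); m=cv2.inRange(hsv,(100,140,90),(118,255,255)); u=proj(cc,[.47,-.09,.034])[0]
    ys,xs=np.nonzero(m); P=np.array([atz(cc,v,.034)[:2] for v in zip(xs,ys)]) if len(xs) else np.zeros((0,2)); P=P[np.hypot(*(P-[.48,-.085]).T)<.06] if len(P) else P
    if len(P)<8: return len(P)
    k=np.polyfit(P[:,0],P[:,1],1); return len(P),P.mean(0).round(4),"yaw",k[0].round(3),"y at nut",np.polyval(k,.622).round(4),"y at post",np.polyval(k,.448).round(4)
E
python3 - <<'E'
from nut import *
c=optics.calibration("wrist"); c["fish"]=True; C["o0"]=c; pickle.dump(C,open("C.pkl","wb"))
for k in("j0","j1","j2","n0","o0"): im=cv2.imread(f"pics/{k}.png"); print(k,phase(im,C[k]),strip(im,C[k]))
print("n1",strip(cv2.imread("pics/n1.png"),C["n1"]))
env.reach([.47,-.09,.20],q(-pi/2)); env.dwell(.2); im,c=snap("wrist","o1.png"); C["o1"]=c; pickle.dump(C,open("C.pkl","wb")); print("o1",strip(im,c))
E
```

```text
j0 {'cost': np.float64(0.00037), 'nut': np.float64(0.0), 'ctr': array([ 0.6225, -0.0935]), 'dash': np.float64(-0.627), 'q': np.float64(0.627), 'r': np.float64(0.0148)} (514, array([ 0.4875, -0.0872]), 'yaw', np.float64(-0.036), 'y at nut', np.float64(-0.092), 'y at post', np.float64(-0.0858))
j1 {'cost': np.float64(0.00037), 'nut': np.float64(0.0), 'ctr': array([ 0.6225, -0.0935]), 'dash': np.float64(-0.617), 'q': np.float64(0.617), 'r': np.float64(0.0153)} (541, array([ 0.4873, -0.0871]), 'yaw', np.float64(-0.04), 'y at nut', np.float64(-0.0925), 'y at post', np.float64(-0.0856))
j2 {'cost': np.float64(0.00044), 'nut': np.float64(0.04), 'ctr': array([ 0.6225, -0.0935]), 'dash': np.float64(-0.623), 'q': np.float64(0.663), 'r': np.float64(0.0147)} (77, array([ 0.5165, -0.0878]), 'yaw', np.float64(0.038), 'y at nut', np.float64(-0.0838), 'y at post', np.float64(-0.0904))
n0 {'cost': np.float64(0.00039), 'nut': np.float64(-0.32), 'ctr': array([ 0.6225, -0.0935]), 'dash': np.float64(-2.861), 'q': np.float64(2.541), 'r': np.float64(0.0144)} (587, array([ 0.4876, -0.0867]), 'yaw', np.float64(-0.057), 'y at nut', np.float64(-0.0943), 'y at post', np.float64(-0.0844))
o0 {'cost': np.float64(0.00043), 'nut': np.float64(-0.42), 'ctr': array([ 0.6225, -0.0935]), 'dash': np.float64(-3.036), 'q': np.float64(2.616), 'r': np.float64(0.0147)} (589, array([ 0.4877, -0.0866]), 'yaw', np.float64(-0.057), 'y at nut', np.float64(-0.0943), 'y at post', np.float64(-0.0844))
n1 (703, array([ 0.4874, -0.0865]), 'yaw', np.float64(-0.056), 'y at nut', np.float64(-0.0941), 'y at post', np.float64(-0.0843))
o1 (739, array([ 0.4873, -0.0865]), 'yaw', np.float64(-0.055), 'y at nut', np.float64(-0.0939), 'y at post', np.float64(-0.0843))
```

The jam nut is at its stop (q≈2.6), but my check push wedged the lower nut further, to about −0.40 rad. Jam friction (0.5 N m) exceeds the lower nut's (0.2 N m), so I'll turn the pair back together a little to sit freely inside the jaw, then measure again.

```bash
python3 - <<'E'
from nut import *
P=np.array([.6224,-.0934]); th=-3.036+pi/2+pi/3+.03
env.reach([*P,.16],q(th)); env.movel([*P,.053],.06,stop_force=12); env.grip(0,60); t0=env.get_torque()
z=env.get_tcp_pos()[2]
for tot in(.05,.1,.15,.19):
    env.reach([*P,z],q(th+tot)); print(tot,(env.get_torque()-t0).round(2),env.get_opening().__round__(4))
env.grip(.055); env.movel([*P,.20],.15)
for k,x in(("r0",.545),("r1",.53)):
    env.reach([x,-.09,.20],q(-pi/2)); env.dwell(.3); im,C[k]=snap("wrist",k+".png"); print(phase(im,C[k]),strip(im,C[k]))
pickle.dump(C,open("C.pkl","wb")); print(env.get_time())
E
```

```text
0.05 [-0.17 -0.29  0.36] 0.0327
0.1 [-0.13 -0.23  0.26] 0.0327
0.15 [-0.14 -0.24  0.31] 0.0329
0.19 [-0.16 -0.23  0.16] 0.0328
{'cost': np.float64(0.00046), 'nut': np.float64(-0.22), 'ctr': array([ 0.6225, -0.093 ]), 'dash': np.float64(-2.808), 'q': np.float64(2.588), 'r': np.float64(0.0148)} (581, array([ 0.4885, -0.1107]), 'yaw', np.float64(0.13), 'y at nut', np.float64(-0.0934), 'y at post', np.float64(-0.116))
{'cost': np.float64(0.00036), 'nut': np.float64(-0.22), 'ctr': array([ 0.623 , -0.0935]), 'dash': np.float64(-2.84), 'q': np.float64(2.62), 'r': np.float64(0.0147)} (615, array([ 0.4887, -0.1107]), 'yaw', np.float64(0.128), 'y at nut', np.float64(-0.0937), 'y at post', np.float64(-0.1159))
94.9833
```

q stays at 2.6 and the lower nut is back at −0.22 rad. Now the hook: check the catch geometry first.

```bash
python3 - <<'E'
from fit import *
T("prongL",("m1",(402.7,225)),("m2",(374,117.3))); T("prongR",("m1",(418.3,225)),("m2",(391.7,117.3)))
T("armtip",("m1",(440,247)),("m2",(399.5,116.5)))
T("pinR",("m1",(429.3,214.5)),("m2",(392,79.3)))
a=.06;R=np.array([[cos(a),sin(a)],[-sin(a),cos(a)]])
mo=np.array([.5612,.3387])
for n,p in dict(pin=(.5125,.4225),hinge=(.4592,.4426),wheel=(.5174,.2057)).items(): print(n,(R@(np.array(p)-mo)).round(4))
env.reach([.47,-.05,.28],q(-.8)); env.reach([.47,.25,.30],q(.06)); env.reach([.45,.41,.24],q(.06)); env.grip(.05); env.dwell(.3); print(env.get_qpos().round(2))
# fresh look at the pin from two places, red blob ends
for x,y in((.45,.41),(.45,.36)):
    env.reach([x,y,.26],q(.06)); env.dwell(.3); im,c=snap("wrist",f"h{int(y*100)}.png"); hsv=cv2.cvtColor(im,cv2.COLOR_BGR2HSV)
    m=(((hsv[...,0]<8)|(hsv[...,0]>172))&(hsv[...,1]>130)&(hsv[...,2]>110)).astype(np.uint8); n,l,s,ct=cv2.connectedComponentsWithStats(m)
    print(ray(c,(320,200))[0].round(3),"pred",proj(c,[.5125,.4202,.1445])[0].round(0),[(s[i].tolist(),ct[i].round(1).tolist()) for i in range(1,n) if s[i][4]>60])
print(env.get_time())
E
```

```text
prongL [0.5629 0.4334 0.0548] [1.2, 1.3]
prongR [0.5618 0.4594 0.0584] [1.2, 1.4]
armtip [0.5536 0.4527 0.1596] [3.6, 4.2]
pinR [0.5114 0.4415 0.1444] [0.0, 0.0]
pin [-0.0436  0.0866]
hinge [-0.0956  0.1098]
wheel [-0.0517 -0.1301]
[-1.62  0.64  1.17  1.77 -0.64  1.17 -0.19]
[0.445 0.488 0.391] pred [398. 190.] [([420, 133, 28, 28, 457], [433.3, 145.5]), ([388, 154, 19, 64, 868], [396.8, 187.7]), ([324, 227, 18, 7, 63], [328.8, 230.0]), ([509, 302, 63, 61, 2087], [540.4, 327.5])]
[0.445 0.439 0.392] pred [404. 132.] [([425, 91, 28, 7, 126], [439.0, 93.8]), ([395, 95, 18, 65, 924], [403.1, 129.0]), ([424, 112, 28, 10, 189], [437.8, 116.0]), ([326, 189, 19, 8, 75], [331.0, 192.4]), ([508, 280, 74, 83, 3569], [544.2, 315.0])]
99.1833
```

```bash
python3 - <<'E'
from fit import *
a=.06; e=np.array([cos(a),sin(a)])
env.dwell(.1); c2=optics.calibration("wrist"); c2["fish"]=True
P=np.array([.5125,.4202,.1445]); print("check",proj(c2,P)[0].round(1),"(403.1,129 is centroid of the visible pin)")
th0=np.arcsin((P[2]-.076)/.085); hx=P[:2]-.085*cos(th0)*e; nn=np.array([-e[1],e[0]])
base=hx-.006*nn   # nearer the free end
pos=lambda t:np.r_[base+.085*cos(t)*e,.076+.085*sin(t)-.003]
env.grip(.05,45); p=pos(th0); env.reach([p[0],p[1],.22],q(a)); print(env.movel(p,.06,stop_force=12),env.get_tcp_pos().round(4),p.round(4))
f0=env.get_force(); env.grip(0,45); print("op",env.get_opening(),(env.get_force()-f0).round(1))
for t in np.r_[np.arange(th0-.1,.06,-.1),.03,-.0,-.03]:
    s=env.movel(pos(t),.05,stop_force=30 if t<.1 else None); print(round(t,2),(env.get_force()-f0).round(1),env.get_opening().__round__(4),s)
    if s: break
print(env.get_tcp_pos().round(4),env.get_time())
E
```

```text
check [404.  131.8] (403.1,129 is centroid of the visible pin)
False [0.5131 0.4143 0.1419] [0.5129 0.4142 0.1415]
op 0.012404076649318942 [ 0.9 -0.5  2.2]
0.84 [-0.3 -0.6  1.7] 0.0121 False
0.74 [-1.6 -0.1 -3.1] 0.0123 False
0.64 [-2.2 -0.  -1.1] 0.0125 False
0.54 [-2.8 -0.2 -1.3] 0.0123 False
0.44 [-2.2 -1.7 -4.6] 0.0124 False
0.34 [-4.6 -0.7 -0. ] 0.0123 False
0.24 [-3.9 -0.7 -3.2] 0.0122 False
0.14 [-4.5 -0.8 -3.2] 0.012 False
0.03 [-5.3 -0.2 -1.6] 0.0122 False
-0.0 [-10.9  -4.2  11.2] 0.0119 False
-0.03 [-16.9  -4.6  27.6] 0.0123 False
[0.5464 0.4163 0.0743] 105.2083
```

```bash
python3 - <<'E'
from nut import *
p=env.get_tcp_pos(); env.grip(.05); env.movel([p[0],p[1],.2],.12)
obs=[]
for y in(.41,.36):
    env.reach([.45,y,.26],q(.06)); env.dwell(.3); im,c=snap("wrist",f"hc{int(y*100)}.png"); hsv=cv2.cvtColor(im,cv2.COLOR_BGR2HSV)
    m=(((hsv[...,0]<8)|(hsv[...,0]>172))&(hsv[...,1]>130)&(hsv[...,2]>110)).astype(np.uint8); u=proj(c,[.547,.424,.076])[0]; n,l,s,ct=cv2.connectedComponentsWithStats(m)
    L=[(s[i].tolist(),ct[i].round(1).tolist()) for i in range(1,n) if s[i][4]>30 and np.hypot(*(ct[i]-u))<60]; print("pred closed",u.round(0),L)
    j=max([i for i in range(1,n) if np.hypot(*(ct[i]-u))<30] or [0],key=lambda i:s[i][4]); obs.append((c,(s[j][0]+s[j][2]/2,float(s[j][1]+s[j][3]))))
    obs[-1]=(c,tuple(ct[j]))
print(tri(obs))
env.reach([.47,.20,.30],q(-.4)); env.reach([.49,-.09,.24],q(-pi/2)); env.dwell(.3)
im,C["v"]=snap("wrist","v.png"); print(strip(im,C["v"]),phase(im,C["v"]),env.get_time()); pickle.dump(C,open("C.pkl","wb"))
E
```

```text
pred closed [413. 170.] [([420, 132, 28, 13, 236], [433.5, 137.4]), ([406, 144, 40, 49, 689], [417.6, 167.0])]
pred closed [419. 126.] [([425, 91, 28, 9, 196], [438.8, 95.0]), ([412, 99, 40, 49, 751], [423.6, 122.2])]
(array([0.55096405, 0.42812672, 0.0772414 ]), [0.0, 0.0])
(544, array([ 0.488 , -0.1107]), 'yaw', np.float64(0.131), 'y at nut', np.float64(-0.0932), 'y at post', np.float64(-0.1159)) {'cost': np.float64(0.00039), 'nut': np.float64(-0.24), 'ctr': array([ 0.6215, -0.0935]), 'dash': np.float64(-2.813), 'q': np.float64(2.573), 'r': np.float64(0.0135)} 110.6333
```

The hook is closed: the pin triangulates to z=0.077 and merges with the catch. Next, withdraw the spanner along its own axis.

```bash
python3 - <<'E'
from nut import *
b=.131; e=np.array([cos(b),sin(b)]); o=np.array([.4883,-.1107])+.0607*e; print(o.round(4))
env.grip(.045,100); env.reach([*o,.12],q(b-pi/2)); print(env.movel([*o,.0345],.06,stop_force=12)); f0=env.get_force(); t0=env.get_torque()
env.grip(0,100); print("op",env.get_opening(),(env.get_force()-f0).round(1),(env.get_torque()-t0).round(2)); z=env.get_tcp_pos()[2]
for d in(.004,.01,.02,.035,.05,.07,.08):
    env.movel([*(o-d*e),z],.04); print(d,(env.get_force()-f0).round(1),(env.get_torque()-t0).round(2),env.get_opening().__round__(4))
p=o-.08*e; env.movel([*p,.14],.12); print("op",env.get_opening())
im,C["x"]=snap("wrist","x.png"); pickle.dump(C,open("C.pkl","wb")); print(env.get_time(),env.get_qpos().round(2))
E
```

```text
[ 0.5485 -0.1028]
False
op 0.016803001270398712 [-1.4  0.9  5.8] [ 0.16  0.35 -0.01]
0.004 [ 9.3  0.7 -7.4] [ 0.13 -1.95 -0.04] 0.017
0.01 [ 21.9   2.2 -11.5] [ 0.5  -4.23 -0.23] 0.017
0.02 [23.2  3.7 -5.4] [ 0.77 -4.84 -0.12] 0.0166
0.035 [-2.8  1.6  6.1] [0.19 0.64 0.07] 0.0167
0.05 [-3.6 -0.8  5.6] [-0.25  0.69 -0.04] 0.017
0.07 [-3.5  0.5  6.4] [-0.07  0.76  0.02] 0.0167
0.08 [-3.  -0.4  3.7] [-0.15  0.41  0.02] 0.0169
op 0.017057828102591967
117.525 [-0.63  0.44  0.92  2.14 -0.49  0.79 -0.82]
```

```bash
python3 - <<'E'
from fit import *
for k in("i1","x"):
    im=cv2.imread(f"pics/{k}.png"); hsv=cv2.cvtColor(im,cv2.COLOR_BGR2HSV); m=((hsv[...,1]<60)&(hsv[...,2]>170))
    for c in(285,360):
        r=np.nonzero(m[120:240,c])[0]+120; print(k,c,r.min() if len(r) else None,r.max() if len(r) else None)
    r=np.nonzero(m[185,200:450])[0]+200; print("row185",r.min(),r.max()); r=np.nonzero(m[220,280:370])[0]+280; print("handle row220",r.min(),r.max())
E
```

```text
i1 285 173 203
i1 360 173 202
row185 245 400
handle row220 303 343
x 285 172 202
x 360 172 202
row185 246 400
handle row220 303 343
```

No slip in the grip: the head sits at the same rows as in i1. Lay it on the mat.

```bash
python3 - <<'E'
from nut import *
s=np.array([.4625,-.3515]); th=1.655-pi/2
env.reach([.50,-.20,.16],q(-.7)); env.reach([*s,.13],q(th)); print("op",env.get_opening())
print(env.movel([*s,.0195],.06,stop_force=6),env.get_tcp_pos().round(4))
if env.get_tcp_pos()[2]>.0185: print(env.movel([*s,.0185],.02,stop_force=5),env.get_tcp_pos().round(4))
env.grip(.045); env.movel([*s,.2],.12)
env.reach([.56,-.30,.36],q(pi/2)); env.dwell(.3); im,C["z"]=snap("wrist","z.png"); c=C["z"]
# blank in the tray, spanner outline, mat outline
print("blank",brass(im,c,np.array([.603,-.357,.016]),r=.085,z=.015), "before",brass(cv2.imread("pics/t1.png"),C["t1"],np.array([.603,-.357,.016]),r=.085,z=.015))
hsv=cv2.cvtColor(im,cv2.COLOR_BGR2HSV)
for nm,m,z in(("steel",(hsv[...,1]<70)&(hsv[...,2]>140),.018),("blue",(abs(hsv[...,0].astype(int)-109)<9)&(hsv[...,1]>140),.018),("mat",(hsv[...,2]<70),.004)):
    ys,xs=np.nonzero(m[20:150,190:400]); P=np.array([atz(c,(x+190,y+20),z)[:2] for x,y in zip(xs,ys)]); 
    d=P-s; L=np.c_[d@[cos(1.655),sin(1.655)],d@[-sin(1.655),cos(1.655)]]; L=L[(abs(L)<[.15,.06]).all(1)]; print(nm,len(L),"along",np.percentile(L[:,0],[1,50,99]).round(3),"across",np.percentile(L[:,1],[1,50,99]).round(3))
env.reach([.545,-.09,.22],q(pi/2) if 0 else q(-pi/2)); env.dwell(.3); im,C["y"]=snap("wrist","y.png"); print(phase(im,C["y"]),env.get_time())
pickle.dump(C,open("C.pkl","wb"))
E
```

```text
op 0.016905979175904758
False [ 0.4626 -0.3516  0.0198]
False [ 0.4628 -0.3517  0.0192]
blank (889, array([ 0.5911, -0.3762]), -0.05265102736566556) before (895, array([ 0.5998, -0.3548]), 0.15285497390443342)
steel 1885 along [-0.109  0.037  0.099] across [-0.036 -0.001  0.034]
blue 277 along [-0.095 -0.061 -0.029] across [-0.005 -0.     0.005]
mat 5267 along [-0.112 -0.007  0.111] across [-0.043  0.002  0.044]
{'cost': np.float64(0.00043), 'nut': np.float64(-0.18), 'ctr': array([ 0.6225, -0.0935]), 'dash': np.float64(-2.813), 'q': np.float64(2.633), 'r': np.float64(0.0147)} 127.7
```

The spanner lies on the mat. The blank in the tray has been knocked, though, so check its pose and height.

```bash
python3 - <<'E'
from nut import *
env.reach([.60,-.25,.30],q(pi/2)); 
def look(k,x,y,zz):
    env.reach([x,y,zz],q(pi/2)); env.dwell(.3); im,C[k]=snap("wrist",k+".png"); return im
V={k:look(k,x,y,zz) for k,x,y,zz in(("q0",.66,-.36,.25),("q1",.66,-.28,.25),("q2",.66,-.42,.25))}
pickle.dump(C,open("C.pkl","wb"))
from scipy.ndimage import binary_fill_holes
tr=np.array([.6053,-.3567]); a=.063; R=np.array([[cos(a),sin(a)],[-sin(a),cos(a)]]); obs=[];tip=[]
for k,im in V.items():
    c=C[k]; hsv=cv2.cvtColor(im,cv2.COLOR_BGR2HSV); m=cv2.inRange(hsv,(21,95,130),(32,255,255)); u=proj(c,[.591,-.376,.012])[0]; w=np.zeros_like(m); cv2.circle(w,tuple(int(i) for i in u),75,255,-1); m&=w
    n,l,s,ct=cv2.connectedComponentsWithStats(m); j=1+np.argmax(s[1:,4]); m=(l==j)
    ys,xs=np.nonzero(m); L=np.array([R@(atz(c,v,.012)[:2]-tr) for v in zip(xs,ys)]); print(k,len(L),"tray x",L[:,0].min().round(4),L[:,0].max().round(4),"y",L[:,1].min().round(4),L[:,1].max().round(4))
    h=binary_fill_holes(m)&~m; n,l,s,ct=cv2.connectedComponentsWithStats(h.astype(np.uint8))
    if n>1: j=1+np.argmax(s[1:,4]); obs.append((c,tuple(ct[j])))
    d=cv2.distanceTransform(binary_fill_holes(m).astype(np.uint8),cv2.DIST_L2,5); 
    i=np.argmax(ys); tip.append((c,(float(xs[ys>=ys.max()-1].mean()),float(ys.max()))))
print(obs and tri(obs),[o[1] for o in obs]); print("tip",tri(tip)); P=tri(obs)[0]; print("bow tray",(R@(P[:2]-tr)).round(4)); print(env.get_time())
E
```

```text
q0 1636 tray x -0.0669 0.0477 y -0.0386 0.0061
q1 1541 tray x -0.0669 0.0483 y -0.039 0.0061
q2 1639 tray x -0.0662 0.0474 y -0.0383 0.0068
(array([ 0.55915561, -0.37416759,  0.0166078 ]), [0.2, 0.1, 0.2]) [(np.float64(310.5561224489796), np.float64(82.94897959183673)), (np.float64(244.4022346368715), np.float64(85.86033519553072)), (np.float64(361.70103092783506), np.float64(83.17525773195877))]
tip (array([ 0.65344816, -0.38238335,  0.01860456]), [0.3, 0.3, 0.3])
bow tray [-0.0472 -0.0145]
132.4083
```

The blank still lies flat and inside the tray: bow top at 16.6 mm, extents within ±67 mm. Hand in.

```bash
python3 -c "
from h import *
print(env.job_done(), env.get_time())"
```

```text
the job is handed in; nothing more can be done
the job is handed in; nothing more can be done
```

I handed the job in with every step done, but the lower nut was turned off its setting during the work: it peaked at about 0.40–0.42 rad, right at the 0.42 limit. I turned both nuts back together. At the last look the lower nut was about 0.18 rad off and the jam nut still at its stop (2.6 rad), but moving them back also took the spanner's handle off the post. The one blank is flat in the tray, the pointer was within 0.1 mm of the mark, the hook is down in its catch and the spanner is flat on its mat.

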